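# Check the charge of the two big battery packs

## Robot

A 6-joint arm with a two-finger parallel gripper is mounted at the origin on the work surface. World frame = base frame: x ahead of the robot, y to its left, z up, the work surface at z = 0. Lengths are in m, angles in rad, forces in N, time in s.
With the tool pointing down it reaches from about 0.4 to 0.825 m from the base axis. Payload 7 kg.
Tool frame: the origin (TCP) lies between the finger pads; the fingertips stand 8 mm ahead of it and the grasp point (between the pads) lies 11 mm behind it (arm.finger_overhang is the distance from the TCP to the fingertips, in m); z points along the fingers, y is the line along which they close (so a half turn about z gives the same grasp; the last joint's range is limited). The gripper opens to 88 mm and grips with 3 to 60 N. Pads are 19 mm wide; open, the fingers measure 130 mm over their backs; the gripper's body (78 mm by 193 mm) begins 47 mm behind the grasp point.
Start: joints at [1.405, 0.359, 0.012, 0, -1.224, -0.288], TCP at [0.296, 0.607, 0.235] pointing down, gripper open.
Joint ranges: [-3.07, 3.07], [-1.43, 2.12], [-1.02, 1.25], [-3.03, 1.67], [-3.05, -0], [-3.03, 3.03]. Speed limits (rad/s): [2.39, 2.39, 3.01, 3.14, 3.14, 3.14].

## Interface

Orientations are given as [roll, pitch, yaw] about the fixed x, y, z axes, in that order (R = Rz(yaw) Ry(pitch) Rx(roll)).
In Python, from station import arm gives the robot as it stands.
- The arm moves only by the tool move_arm, never from a script. Its argument "rows" is text: rows parted by semicolons, each of 7 numbers parted by spaces: the turn, a rotation vector about the tool's x, y, z in degrees, then the shift along the tool's x, y, z in m, then the finger opening in m, from 0 to 0.0876. A call has 1 to 8 rows; each row shifts and turns the commanded pose from where the row before left it, along the tool's axes as they then stand; what a row does not reach is not made up. A row lasts 1/8 s, in which the tool goes at most 62.5 mm and 10.7 degrees, less where a joint would pass 70% of its speed; a pose out of reach is approached as far as the arm can. A call is refused whole if a number of a shift passes 0.0625 or a number of a turn 10.7, either way. A call with a gripper value outside its range is refused whole. The fingers move at their own pace and stop on an object; "squeeze" is the grip in N (left out, the last holds). Time passes only in rows, so rows that do not move let the fingers close. It gives the time, the measured TCP pose, the force, the opening and the grip force at its end, in the units of the state.
- arm.get_state(): the state, without advancing time (a new reading comes with each control period).
- arm.grab_frame(name): name is "side" or "top"; returns (picture, depth): 384x512x3 uint8, blue, green, red; 384x512 float32, m along the optical axis (not along the pixel's ray), 0 where there is no reading.
- arm.camera_model(name): a dict with "mtx" (3x3 intrinsics, pixels), "camera_from_world" (4x4, takes a point from world to camera coordinates). Camera axes: x right, y down, z forward; pixel columns grow to the right and rows downward; lengths in m; the calibration is good to about 2 mm. A picture is of the moment at which its call begins. camera_model takes no time and is no camera call.
- arm.job_done(): hands the job in; it is judged then, once.
The state is a dict: "t": time; "q": joint angles; "qd": joint speeds; "joint_efforts": joint torques, N m; "eef_pos": TCP position; "ee_rot": TCP orientation; "force": force on the tool from outside, world axes, zero at the start; "moment": the same for the moment, N m; "width": finger opening in m; "gripper_force": force on a finger pad.
Only numpy, scipy, OpenCV 4.12 (cv2) and the standard library are available. Lean on these libraries where they do the work, as an engineer would, in place of code of your own. Each camera call takes 0.05 s, during which the arm holds its last target. There are 200 camera calls.

## Task

Check the charge of the two largest battery packs: with the fingertips press the gauge button on top of the thickest pack in the charger and keep it down for about a second so that the gauge can be read, let it go, then do the same on its twin that stands loose on the bench. Press gently; do not grasp, lift, tip or shove a pack, leave the other packs and the charger untouched and everything else on the bench where it is, and finish clear of everything with both buttons let go.

Things in the scene. Friction and masses are not known exactly. Their poses are not given: they have to be found in the camera images.
- charger: fixed three-bay upright battery charger of grey plastic, 310 mm wide (y) x 150 mm deep (x); base 30 mm high, with a 35 mm thick tower along its rear (+x) edge up to 116 mm high and lower than all the packs. Origin: centre of its underside; front is local -x, z up. Bays at local y = -100, 0 and +100 mm; a pack stands in each with its foot on the base, held by its slide rail with 2 mm play. The packs in it face as the charger does; any of them may be in any bay
- pack_large: battery pack standing on end: dark block 82 mm wide (y), 90 mm thick (x) and 130 mm tall, 0.95 kg. Origin: at the foot, on the middle of the rail face; local +x points out of the rail face, the cell block runs from x = -16 to -90 mm (a 52 mm wide T-shaped slide rail fills x = -16 to 0), z up. It is the thickest of the three packs in the charger
- pack_medium: battery pack standing on end: dark block 74 mm wide (y), 66 mm thick (x) and 120 mm tall, 0.7 kg. Origin: at the foot, on the middle of the rail face; local +x points out of the rail face, the cell block runs from x = -16 to -66 mm (a 52 mm wide T-shaped slide rail fills x = -16 to 0), z up. In the charger; to be left alone
- pack_slim: battery pack standing on end: dark block 74 mm wide (y), 46 mm thick (x) and 114 mm tall, 0.42 kg. Origin: at the foot, on the middle of the rail face; local +x points out of the rail face, the cell block runs from x = -16 to -46 mm (a 52 mm wide T-shaped slide rail fills x = -16 to 0), z up. In the charger; to be left alone
- spare_pack_large: battery pack standing on end: dark block 82 mm wide (y), 90 mm thick (x) and 130 mm tall, 0.95 kg. Origin: at the foot, on the middle of the rail face; local +x points out of the rail face, the cell block runs from x = -16 to -90 mm (a 52 mm wide T-shaped slide rail fills x = -16 to 0), z up. Twin of pack_large; stands loose on the bench to one side of the charger, turned any way within about 35 degrees
- spare_pack_medium: battery pack standing on end: dark block 74 mm wide (y), 66 mm thick (x) and 120 mm tall, 0.7 kg. Origin: at the foot, on the middle of the rail face; local +x points out of the rail face, the cell block runs from x = -16 to -66 mm (a 52 mm wide T-shaped slide rail fills x = -16 to 0), z up. Stands loose on the bench to the other side of the charger; to be left alone
- gauge_large_top (a point): centre of the top of the gauge button of pack_large: a light grey square key, 18 x 18 mm, standing 6 mm above the pack's top end, in the middle of the cell block's thickness and 18 mm to local +y of its middle (local x = -53, y = 18, z = 136 mm); four small indicator windows lie beside it in a row along local -y, level with the top
- gauge_large (a joint): gauge button of pack_large: 0 released, 0.004 m fully down; pressed straight down against a spring (0.7 N at the start, 6.3 N fully down, gauge comes on from 2 mm down, about 3.5 N); springs back by itself
- gauge_medium (a joint): gauge button of pack_medium: 0 released, 0.004 m fully down; pressed straight down against a spring (0.7 N at the start, 6.3 N fully down, gauge comes on from 2 mm down, about 3.5 N); springs back by itself; same key as on the large packs, 18 mm to local +y of the middle of its pack's top end; to be left alone
- gauge_slim (a joint): gauge button of pack_slim: 0 released, 0.004 m fully down; pressed straight down against a spring (0.7 N at the start, 6.3 N fully down, gauge comes on from 2 mm down, about 3.5 N); springs back by itself; same key as on the large packs, 18 mm to local +y of the middle of its pack's top end; to be left alone
- spare_gauge_large_top (a point): centre of the top of the gauge button of spare_pack_large: a light grey square key, 18 x 18 mm, standing 6 mm above the pack's top end, in the middle of the cell block's thickness and 18 mm to local +y of its middle (local x = -53, y = 18, z = 136 mm); four small indicator windows lie beside it in a row along local -y, level with the top
- spare_gauge_large (a joint): gauge button of spare_pack_large: 0 released, 0.004 m fully down; pressed straight down against a spring (0.7 N at the start, 6.3 N fully down, gauge comes on from 2 mm down, about 3.5 N); springs back by itself
- spare_gauge_medium (a joint): gauge button of spare_pack_medium: 0 released, 0.004 m fully down; pressed straight down against a spring (0.7 N at the start, 6.3 N fully down, gauge comes on from 2 mm down, about 3.5 N); springs back by itself; same key as on the large packs, 18 mm to local +y of the middle of its pack's top end; to be left alone
- tape_measure: yellow tape measure, 70 x 36 x 65 mm, on the bench in front of the charger, origin under its centre; a bystander
- screwdriver: screwdriver, 200 mm long, lying in front of the charger, origin under its middle; a bystander
- wrench: steel spanner, 190 mm long, lying to the right behind the charger, origin under its middle; a bystander
- screw_jar: glass jar with steel lid, 64 mm across, 75 mm tall, to the left behind the charger, origin under its centre; a bystander
There are look-alikes about, which are no part of the job. Leave any pink or turquoise look-alike of the pack_large alone. Leave any green look-alike of the spare_pack_large alone.

How it is judged:
By the outcome, as a careful person would: the job done as asked, in the order asked, and still so for the second after the job is handed in, with the robot touching nothing.
It also fails if it takes over 51 s, if anything falls off the work surface, if the arm or the gripper's body presses on something with over 40 N, if the wrist force passes 120 N, or if a joint passes its speed limit or range.

## Working session

There is one attempt and no reset: what is moved stays moved. The work goes in short steps, Python scripts to look and compute and a tool call to move; the robot and the scene stay as the last step left them, time stands still between calls to the robot, and variables do not carry over. Pictures are saved under pics/ and viewed, at most 10 in all, crops included, and the job is handed in when it is done.

Besides the shell and the picture viewer there is one more tool, called after "Request:" in YAML: its name, and indented under it one key for each argument. move_arm: Moves the arm, as the interface text tells. Its arguments: {"type":"object","properties":{"rows":{"type":"string"},"squeeze":{"type":"number"}},"required":["rows"]}

```bash
mkdir -p pics
cat > h.py <<'E'
import numpy as np, cv2
from station import arm
def grab(n,tag):
    p,d=arm.grab_frame(n); cv2.imwrite(f'pics/{tag}.png',p); np.save(f'pics/{tag}.npy',d); return p,d
def world(n,d):
    m=arm.camera_model(n); K=np.array(m['mtx']); T=np.linalg.inv(np.array(m['camera_from_world']))
    v,u=np.mgrid[:d.shape[0],:d.shape[1]]
    P=np.stack([(u-K[0,2])/K[0,0]*d,(v-K[1,2])/K[1,1]*d,d],-1)
    return P@T[:3,:3].T+T[:3,3]
E
python3 - <<'E'
from h import *
for n in('top','side'):
    p,d=grab(n,n+'0'); print(n,np.array(arm.camera_model(n)['camera_from_world']).round(3).tolist())
print(arm.get_state())
E
```

```text
top [[0.011, -1.0, -0.02, -0.002], [-0.984, -0.007, -0.177, 0.598], [0.177, 0.022, -0.984, 1.079], [0.0, 0.0, 0.0, 1.0]]
side [[0.994, -0.105, 0.012, -0.575], [-0.075, -0.778, -0.624, 0.127], [0.075, 0.619, -0.781, 1.559], [0.0, 0.0, 0.0, 1.0]]
{'t': 0.1, 'q': array([ 1.40512647e+00,  3.59334939e-01,  1.11456125e-02, -3.09076760e-04,
       -1.22411516e+00, -2.88116113e-01]), 'qd': array([-0.00040965, -0.00148376,  0.00177205, -0.00095492, -0.00019001,
        0.00038177]), 'joint_efforts': array([-1.90926177e-03, -5.84163237e+01,  2.93749845e+01,  7.01553315e+00,
        1.01293274e-02, -4.93207472e-05]), 'eef_pos': array([0.29572625, 0.6062878 , 0.23370144]), 'ee_rot': array([ 3.14006409e+00, -1.49988438e-04, -4.53891090e-01]), 'force': array([0.15363354, 0.62908806, 0.68489573]), 'moment': array([-0.0228723 ,  0.00871492,  0.0047136 ]), 'gripper_force': 0.0, 'width': 0.0877529070497365}
```

View pics/top0.png

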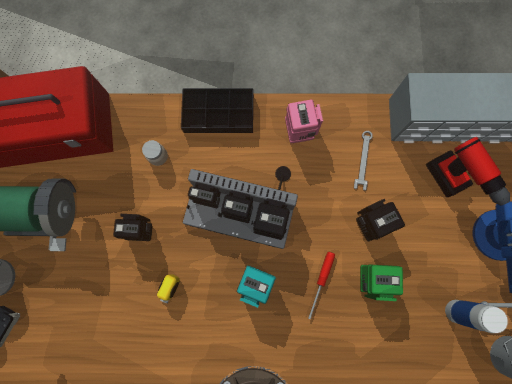

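View pics/side0.png

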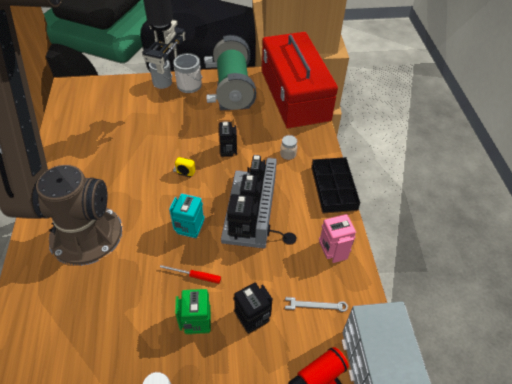

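Run:
```python
from h import *
p=cv2.imread('pics/top0.png'); 
a=cv2.resize(p[165:255,180:300],None,fx=5,fy=5,interpolation=cv2.INTER_CUBIC)
b=cv2.resize(p[190:250,350:410],None,fx=7.5,fy=7.5,interpolation=cv2.INTER_CUBIC)[:450,:200*2]
b=cv2.resize(b,(200,225)) if 0 else b
cv2.imwrite('pics/c1.png',a); cv2.imwrite('pics/c2.png',cv2.resize(p[190:250,345:415],None,fx=8,fy=8,interpolation=cv2.INTER_CUBIC))
W=world('top',np.load('pics/top0.npy'))
for n,(r0,r1,c0,c1) in dict(ch=(165,255,180,300),sp=(190,250,345,415)).items():
    w=W[r0:r1,c0:c1]; im=p[r0:r1,c0:c1]
    m=((w[...,2]>.105)).astype('uint8')
    k,l,s,c=cv2.connectedComponentsWithStats(m)
    for i in range(1,k):
        if s[i,4]>80:
            q=w[l==i]; print(n,s[i],np.median(q[:,2]).round(4),np.percentile(q,[2,98],axis=0).round(3).tolist())
            top=q[q[:,2]>np.median(q[:,2])-.008]
            print(cv2.minAreaRect((top[:,:2]*1000).astype(np.float32)))
            km=(l==i)&(im.min(-1)>110); kk,ll,ss,cc=cv2.connectedComponentsWithStats(km.astype('uint8'))
            for j in range(1,kk):
                if ss[j,4]>3: print('  bright',ss[j],cc[j]+[c0,r0],w[ll==j].mean(0).round(4))
```

```text
ch [   8    4  110   69 3518] 0.1398 [[0.488, -0.101, 0.112], [0.653, 0.175, 0.164]]
((556.0711669921875, 27.392105102539062), (287.94659423828125, 165.57257080078125), 46.80648422241211)
  bright [ 9  4 10 12 74] [193.16216216 174.39189189] [0.651  0.1719 0.1157]
  bright [19  6  8 11 35] [201.77142857 176.02857143] [0.6464 0.1476 0.116 ]
  bright [26  8  5 10 28] [207.89285714 177.46428571] [0.6423 0.1303 0.1161]
  bright [32  9 11 13 63] [217.19047619 179.6984127 ] [0.6361 0.1042 0.116 ]
  bright [44 12  7 11 35] [226.48571429 182.22857143] [0.6291 0.0781 0.1158]
  bright [50 14  6 11 31] [232.64516129 184.19354839] [0.6236 0.0609 0.1158]
  bright [56 15  8 10 33] [239.12121212 184.60606061] [0.6225 0.0429 0.1162]
  bright [64 17  4  9 27] [245.48148148 186.33333333] [0.6178 0.0252 0.1157]
  bright [70 19  6  8 25] [251.84 187.44] [0.6148 0.0075 0.1156]
  bright [76 21  5 10 27] [258.07407407 190.        ] [ 0.5998 -0.0101  0.1547]
  bright [82 22  7 10 34] [264.41176471 191.47058824] [ 0.6035 -0.0274  0.1163]
  bright [87 23 14 10 52] [273.07692308 192.96153846] [ 0.5957 -0.0509  0.1362]
  bright [11 24  7  7 38] [193.97368421 191.65789474] [0.5899 0.157  0.1766]
  bright [102  27   6   6  19] [283.89473684 194.31578947] [ 0.596  -0.0811  0.1156]
  bright [109  28   7   7  37] [292.02702703 196.40540541] [ 0.5903 -0.1034  0.1159]
  bright [46 36  7  7 40] [228.925 203.7  ] [0.5621 0.0666 0.156 ]
  bright [81 48  8  8 42] [264.33333333 216.57142857] [ 0.5273 -0.0272  0.1661]
sp [ 19   9  41  39 995] 0.1293 [[0.485, -0.393, 0.11], [0.575, -0.306, 0.136]]
((465.80865478515625, -208.39854431152344), (86.31427001953125, 397.3642578125), 25.780582427978516)
  bright [32 28  8  8 40] [380.5 221.5] [ 0.5205 -0.336   0.1354]
```

View pics/c1.png

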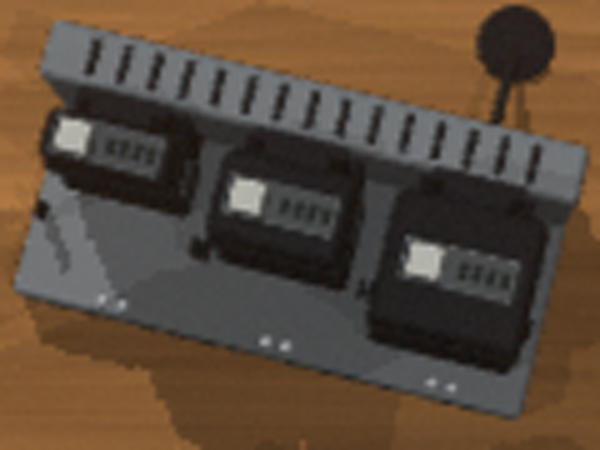

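View pics/c2.png

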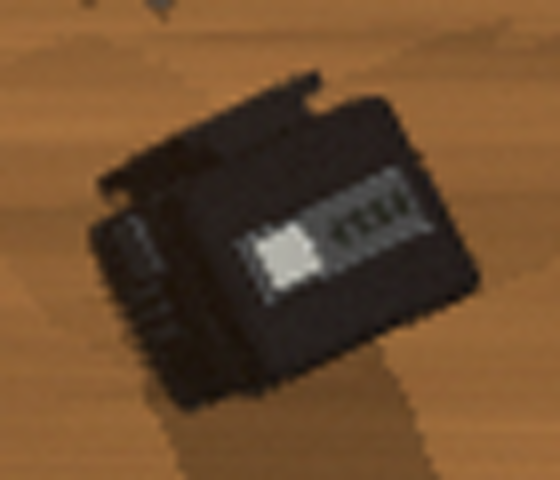

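Large pack: right-hand bay, button at (0.527, -0.027, 0.166), which matches 30+136 mm. The spare twin is on the right, with its button at (0.5205, -0.336, 0.1355). Its crop shows the windows running along local -y, which fits a yaw of about +26°.

Request:
move_arm:
  rows: "0 0 0 0.0347 0.0334 -0.002 0; 0 0 0 0.0347 0.0334 -0.002 0; 0 0 0 0.0347 0.0334 -0.002 0; 0 0 0 0.0347 0.0334 0 0; 0 0 0 0.0347 0.0334 0 0; 0 0 0 0.0347 0.0334 0 0; 0 0 0 0.0347 0.0334 0 0"
  squeeze: 5

```text
t: 0.98
eef_pos: [0.4119, 0.2884, 0.2404]
ee_rot: [3.141, 0.0, -0.454]
force: [-0.3, 0.5, -1.1]
width: 0.0233
gripper_force: 0.0
```

Request:
move_arm:
  rows: "0 0 0 0.0347 0.0334 0 0; 0 0 0 0.0347 0.0334 0 0; 0 0 0 0.0347 0.0334 0 0; 0 0 0 0.0347 0.0334 0 0; 0 0 0 0.0347 0.0334 0 0; 0 0 0 0.0347 0.0334 0 0; 0 0 0 0.0347 0.0334 0 0; 0 0 0 0 0 0 0"

```text
t: 1.98
eef_pos: [0.5277, -0.0292, 0.2398]
ee_rot: [3.14, 0.001, -0.458]
force: [0.3, -0.1, -1.2]
width: 0.0004
gripper_force: 0.0
```

Request:
move_arm:
  rows: "0 0 0 0 0 0 0; 0 0 0 0 0 0 0"

```text
t: 2.22
eef_pos: [0.5273, -0.0258, 0.2406]
ee_rot: [-3.142, 0.0, -0.453]
force: [0.4, 0.5, -0.6]
width: 0.0003
gripper_force: 0.0
```

Request:
move_arm:
  rows: "0 0 0 0 0 0.02 0; 0 0 0 0 0 0.02 0; 0 0 0 0 0 0.012 0; 0 0 0 0 0 0.006 0; 0 0 0 0 0 0 0; 0 0 0 0 0 0 0; 0 0 0 0 0 0 0"

```text
t: 3.1
eef_pos: [0.5279, -0.0266, 0.1831]
ee_rot: [-3.141, -0.001, -0.454]
force: [0.4, 0.1, 0.8]
width: 0.0004
gripper_force: 0.0
```

Run:
```python
from h import *
p,d=grab('side','s1')
cv2.imwrite('pics/s1c.png',cv2.resize(p[140:250,200:310],None,fx=5,fy=5,interpolation=cv2.INTER_CUBIC))
print(arm.get_state()['force'],arm.get_state()['eef_pos'])
```

```text
[-0.91119669  0.29015052  0.25559566] [ 0.52777363 -0.02659478  0.18300532]
```

View pics/s1c.png

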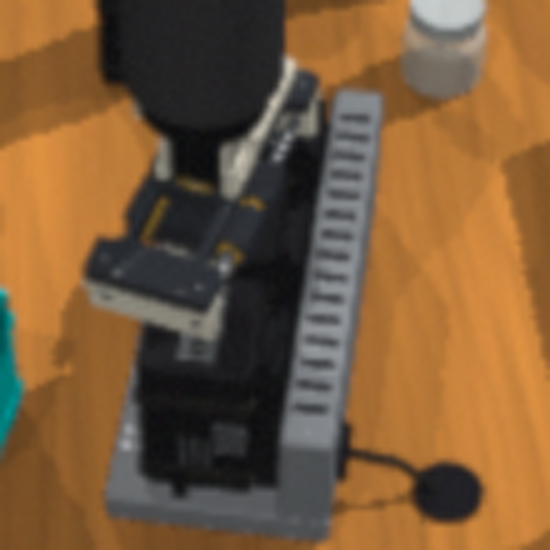

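The crop shows the closed fingers over the key at about (205,260), with the indicator windows just in front at (195,345). Now I'll lower gently.

Request:
move_arm:
  rows: "0 0 0 0 0 0.004 0; 0 0 0 0 0 0.003 0; 0 0 0 0 0 0.001 0; 0 0 0 0 0 0.001 0; 0 0 0 0 0 0 0; 0 0 0 0 0 0 0"

```text
t: 3.9
eef_pos: [0.5275, -0.0266, 0.1737]
ee_rot: [3.142, -0.0, -0.454]
force: [-1.1, -0.5, 1.7]
width: 0.0002
gripper_force: 0.8
```

Request:
move_arm:
  rows: "0 0 0 0 0 0.001 0; 0 0 0 0 0 0 0; 0 0 0 0 0 0 0"

```text
t: 4.28
eef_pos: [0.5276, -0.0266, 0.1727]
ee_rot: [-3.142, -0.0, -0.454]
force: [-1.0, -0.2, 3.8]
width: 0.0005
gripper_force: 1.5
```

Request:
move_arm:
  rows: "0 0 0 0 0 0.001 0; 0 0 0 0 0 0 0; 0 0 0 0 0 0 0"

```text
t: 4.65
eef_pos: [0.5276, -0.0266, 0.1717]
ee_rot: [-3.142, -0.0, -0.454]
force: [-0.2, -0.1, 4.2]
width: 0.0003
gripper_force: 2.2
```

Request:
move_arm:
  rows: "0 0 0 0 0 0.001 0; 0 0 0 0 0 0 0; 0 0 0 0 0 0 0; 0 0 0 0 0 0 0"

```text
t: 5.15
eef_pos: [0.5276, -0.0266, 0.1707]
ee_rot: [-3.142, -0.0, -0.454]
force: [-2.3, 0.8, 5.3]
width: 0.0006
gripper_force: 2.8
```

Request:
move_arm:
  rows: "0 0 0 0 0 0 0; 0 0 0 0 0 0 0; 0 0 0 0 0 0 0; 0 0 0 0 0 0 0; 0 0 0 0 0 0 0; 0 0 0 0 0 -0.004 0; 0 0 0 0 0 -0.015 0; 0 0 0 0 0 -0.03 0"

```text
t: 6.15
eef_pos: [0.5269, -0.0266, 0.2196]
ee_rot: [3.14, 0.002, -0.454]
force: [0.4, 0.8, 1.4]
width: 0.0005
gripper_force: 0.0
```

Run:
```python
from h import *
from scipy.spatial.transform import Rotation as R
s=arm.get_state(); print(s['eef_pos'],s['force'])
print(R.from_euler('xyz',s['ee_rot']).inv().apply(np.array([.5205,-.336,.155])-s['eef_pos']))
```

```text
[ 0.52694334 -0.02656132  0.21959584] [0.44992354 0.82283634 1.35241851]
[0.13001956 0.28084951 0.06469081]
```

Request:
move_arm:
  rows: "0 0 0 0.0163 0.0351 0 0; 0 0 0 0.0163 0.0351 0 0; 0 0 0 0.0163 0.0351 0 0; 0 0 0 0.0163 0.0351 0 0; 0 0 0 0.0162 0.0351 0 0; 0 0 0 0.0162 0.0351 0 0; 0 0 0 0.0162 0.0351 0 0; 0 0 0 0.0162 0.0351 0 0"

```text
t: 7.15
eef_pos: [0.5215, -0.3372, 0.2203]
ee_rot: [-3.141, -0.001, -0.454]
force: [0.9, -0.4, 0.9]
width: 0.0007
gripper_force: 0.0
```

Request:
move_arm:
  rows: "0 0 0 0 0 0 0; 0 0 0 0 0 0.02 0; 0 0 0 0 0 0.02 0; 0 0 0 0 0 0.02 0; 0 0 0 0 0 0 0; 0 0 0 0 0 0 0"

```text
t: 7.9
eef_pos: [0.522, -0.3359, 0.1607]
ee_rot: [3.142, -0.001, -0.453]
force: [-0.1, 0.1, 0.2]
width: 0.0007
gripper_force: 0.0
```

Run:
```python
from h import *
p,d=grab('side','s2')
a=cv2.resize(p[250:350,200:310],None,fx=4,fy=4,interpolation=cv2.INTER_CUBIC)
p,d=grab('top','t2')
b=cv2.resize(p[150:250,220:330],None,fx=3,fy=3,interpolation=cv2.INTER_CUBIC)
b=cv2.copyMakeBorder(b,0,100,0,0,cv2.BORDER_CONSTANT)
cv2.imwrite('pics/s2c.png',np.hstack([a,b]))
print(arm.get_state()['force'],arm.get_state()['eef_pos'])
```

```text
[ 0.4141189  -0.11304852  0.3473657 ] [ 0.52202444 -0.33602015  0.16088965]
```

View pics/s2c.png

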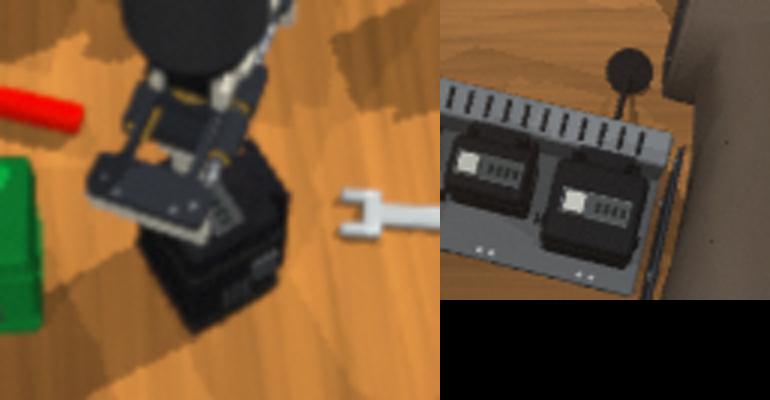

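The fingers are over the spare's key at about (180,160) in the left half, with the windows beside them at (225,210). In the right half, the charger packs look undisturbed.

Request:
move_arm:
  rows: "0 0 0 0 0 0.007 0; 0 0 0 0 0 0.006 0; 0 0 0 0 0 0.002 0; 0 0 0 0 0 0.001 0; 0 0 0 0 0 0 0; 0 0 0 0 0 0 0"

```text
t: 8.75
eef_pos: [0.5213, -0.336, 0.1438]
ee_rot: [3.142, -0.0, -0.454]
force: [-0.3, 0.3, 1.1]
width: 0.0006
gripper_force: 0.7
```

Request:
move_arm:
  rows: "0 0 0 0 0 0.001 0; 0 0 0 0 0 0 0; 0 0 0 0 0 0 0"

```text
t: 9.12
eef_pos: [0.5214, -0.336, 0.1428]
ee_rot: [3.142, -0.0, -0.454]
force: [-1.8, -0.6, 3.6]
width: 0.0003
gripper_force: 1.4
```

Request:
move_arm:
  rows: "0 0 0 0 0 0.001 0; 0 0 0 0 0 0 0; 0 0 0 0 0 0 0"

```text
t: 9.5
eef_pos: [0.5214, -0.3361, 0.1417]
ee_rot: [3.141, -0.0, -0.454]
force: [-1.0, -0.4, 5.6]
width: 0.001
gripper_force: 2.1
```

Request:
move_arm:
  rows: "0 0 0 0 0 0.001 0; 0 0 0 0 0 0 0; 0 0 0 0 0 0 0; 0 0 0 0 0 0 0"

```text
t: 10.0
eef_pos: [0.5214, -0.336, 0.1408]
ee_rot: [3.141, -0.0, -0.454]
force: [-1.2, 0.6, 5.4]
width: 0.0005
gripper_force: 2.8
```

Request:
move_arm:
  rows: "0 0 0 0 0 0 0; 0 0 0 0 0 0 0; 0 0 0 0 0 0 0; 0 0 0 0 0 0 0; 0 0 0 0 0 0 0; 0 0 0 0 0 -0.004 0; 0 0 0 0 0 -0.015 0; 0 0 0 0 0 -0.03 0"

```text
t: 11.0
eef_pos: [0.5206, -0.3355, 0.1892]
ee_rot: [-3.142, 0.003, -0.454]
force: [1.0, 0.6, 0.1]
width: 0.0005
gripper_force: 0.0
```

Request:
move_arm:
  rows: "0 0 0 0 0 -0.03 0; 0 0 0 0 0 -0.03 0; 0 0 0 0 0 -0.02 0; 0 0 0 0 0 0 0; 0 0 0 0 0 0 0; 0 0 0 0 0 0 0"

```text
t: 11.75
eef_pos: [0.5209, -0.3357, 0.2686]
ee_rot: [3.142, 0.002, -0.454]
force: [-0.1, 0.3, 0.4]
width: 0.0004
gripper_force: 0.0
```

Run:
```python
from h import *
p,d=grab('side','s3')
cv2.imwrite('pics/s3c.png',cv2.resize(p[140:370,140:370],None,fx=2.5,fy=2.5,interpolation=cv2.INTER_CUBIC))
```

```text
(no output)
```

View pics/s3c.png

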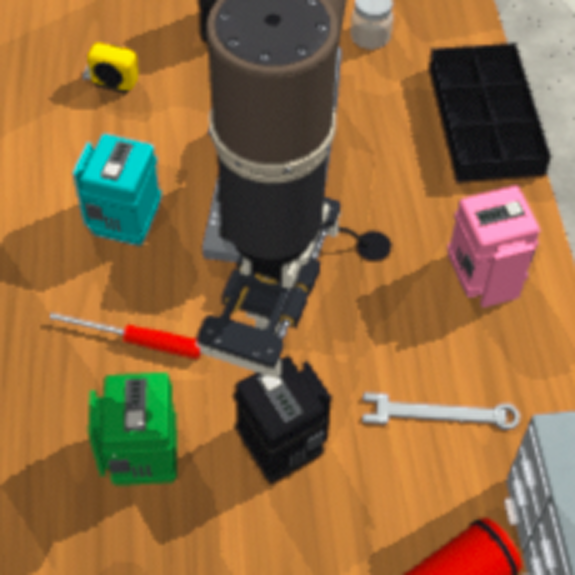

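The arm is clear. The spare stands where it was, with its key visible and raised at about (270,380), and the bystanders are in place.

```bash
python3 -c "
from station import arm
print(arm.job_done())"
```

```text
the job is handed in; nothing more can be done
None
```

I pressed the gauge button on the large charger pack, then the one on its loose twin, each about 3 mm down at about 5 N for roughly a second. I released both, finished with the arm clear above the bench, and handed the job in at about 12 s.

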